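# Take off a left-hand-threaded spindle nut

### The job

The big hexagon cap nut on the small grinding spindle has a left-hand (reverse) thread. Unscrew it the reverse way, feeling gently for the stop at which its thread comes free and never forcing or yanking it, then lift it straight off and set it down gently, upright as it stood, in the shallow metal tray. Leave everything else where it is.

Things in the scene. Friction and masses are not known exactly. Their poses are not given: they have to be found in the camera images.
- nut: bright steel hexagon cap nut, closed top, 52 mm across flats (60 over corners), 34 mm tall, about 0.22 kg. Origin: centre of its underside; z up its axis. Its flats face 0, 60, 120.. degrees from its x axis. Left-hand thread: seen from above it unscrews CLOCKWISE (negative rotation about z) and jams anticlockwise. It turns nearly freely, does not climb, and has 1.5 mm of play to each side.
- nut_lugs (a point): point on the nut's axis 5.5 mm above its underside, at the height of two lugs hidden inside. They sit under two ledges of the spindle (coarse interrupted left-hand thread). After a clockwise turn that differs each time, 0.4 to 2.0 rad, they come free; about 0.25 rad later they meet a springy stop, felt as a sideways force and moment: about 15 N per 0.1 rad.
- spindle: the threaded steel end of the spindle, standing 24 mm up out of the flange inside the nut, so hidden by it (27 mm post, 40 mm over its ledges). Origin: on its axis, level with the flange's top face, z up. More than 25 N between it and the nut (at the stop, on the ledges or sideways) counts as forcing; the ledges give about 1 mm per 5 N of pull.
- seat (a point): middle of the flange's top face, 52 mm above the table, on the spindle's axis, where the nut's underside sits. Some 0.05 to 0.2 rad back from the stop the nut lifts straight off; elsewhere its lugs catch after 0.5 to 3 mm of lift. Lift it 30 mm to be clear of the threaded end. The nut stays where it is turned to, and may be let go and gripped anew on other flats.
- stand: fixed stand of a small upright grinding spindle: grey base plate 104 x 84 x 16 mm, above it a hub, a grey wheel of 84 mm diameter (36 to 48 mm high) and a steel flange of 63 mm diameter on which the nut sits. Origin: centre of the base plate's underside, z up.
- tray: shallow open metal tray, fixed, 160 (x) x 150 (y) x 20 mm tall, walls and floor 4 mm thick. Origin: centre of its underside, z up. The inner floor is 4 mm above the table.
- brush: bystander: small wooden brush 142 mm long, lying; origin at the centre of its underside
- hex_key_1: bystander: black hex key 88 mm long, lying; origin at the centre of its underside
- loupe: bystander: black eye loupe, 34 mm wide, 30 mm tall; origin at the centre of its underside
- setup_block: bystander: grey metal block 50 x 50 x 25 mm; origin at the centre of its underside
- ring_gauge_1: bystander: metal ring 38 mm wide, 12 mm tall; origin at the centre of its underside
Things that resemble listed ones, but are neither listed nor needed, are in the scene too. Leave any yellow look-alike of the nut alone.

How it is judged:
On the way:
1. the nut is off: its underside at least 30 mm above its seat (z of nut in the frame of seat above 0.03 m), for 0.1 s.
At the end, for the whole second after the job is handed in: the nut stands upright (within 0.1 rad) and still, flat on the tray's floor (underside less than 8 mm above the tray's underside), its centre within 55 mm (tray x) and 50 mm (tray y) of the tray's centre (x of nut in the frame of tray between -0.055 and 0.055 m and y of nut in the frame of tray between -0.05 and 0.05 m and z of nut in the frame of tray below 0.008 m and angle between nut's own z axis and vertical below 0.1 rad and linear speed of nut below 0.02 m/s); the robot touches nothing.
It fails at once if the nut or its thread is forced: more than 25 N between the nut and the spindle's threaded end (contact force between nut and spindle above 25 N).
It fails at once if the nut is dropped: faster than 0.4 m/s while no finger touches it (a fall of more than 8 mm) (contact force between nut and the fingers below 0.05 N and linear speed of nut above 0.4 m/s).
It fails at once if the nut is banged into the tray: more than 60 N between them (contact force between nut and tray above 60 N).
It fails at once if a bystander is moved by more than 20 mm (distance of any of brush, hex_key_1, loupe, setup_block, ring_gauge_1 from where it was at the start of the episode above 0.02 m).
It also fails if it takes over 72 s, if anything falls off the work surface, if the arm or the gripper's body presses on something with over 40 N, if the wrist force passes 120 N, or if a joint passes its speed limit or range.

### The arm

A 6-joint arm with a two-finger parallel gripper is mounted at the origin on a cart in front of the work surface, level with it; the furniture and walls round the work are solid. World frame = base frame: x ahead of the robot, y to its left, z up, the work surface at z = 0. Lengths are in m, angles in rad, forces in N, time in s.
With the tool pointing down it reaches from about 0.275 to 0.725 m from the base axis. Payload 5.6 kg.
Tool frame: the origin (TCP) lies between the finger pads; the fingertips stand r.tip_extent ahead of it and the grasp point (between the pads) lies 5 mm behind it (r.tip_extent is the distance from the TCP to the fingertips, in m); z points along the fingers, y is the line along which they close (so a half turn about z gives the same grasp; the last joint's range is limited). The gripper opens to 85 mm and grips with 20 to 120 N. Pads are 22 mm wide; open, the fingers measure 114 mm over their backs; the gripper's body (76 mm by 85 mm) begins 54 mm behind the grasp point. The pads swing forward as they close: fully open they stand 13 mm farther back than shut.
Start: joints at [1.602, 0.255, 0.108, 0, -1.424, -0.285], TCP at [0.138, 0.532, 0.245] pointing down, gripper open.
Joint ranges: [-2.95, 2.95], [-1.21, 1.97], [-1.09, 1.5], [-2.87, 1.71], [-2.94, -0.07], [-3.05, 3.05]. Speed limits (rad/s): [2.57, 2.57, 3.14, 3.14, 3.14, 3.14].

### API

Orientations are given as a unit quaternion [w, x, y, z].
In Python, from station import observe, cams, close_job, r gives the robot as it stands. The module is installed in compiled form; this text tells all that it offers.
- The arm moves only by the tool step_arm, never from a script. Its argument "deltas" is a list of rows, each a list of 5 numbers: the opening, from 0 (shut) to 1 (fully open), then the shift along the tool's x, y, z in m, then the turn about the tool's z in rad. A call has 1 to 8 rows; each row shifts and turns the commanded pose from where the row before left it, along the tool's axes as they then stand; what a row does not reach is not made up. A row lasts 1/8 s, in which the tool goes at most 62.5 mm and 10.7 degrees, less where a joint would pass 70% of its speed; a pose out of reach is approached as far as the arm can. A call with a gripper value outside its range is refused whole. The fingers move at their own pace and stop on an object; the grip force is fixed at half the most. Time passes only in rows, so rows that do not move let the fingers close. It gives the time, the measured TCP pose, the force, the opening and the grip force at its end, in the units of the state.
- observe(): the state, without advancing time (a new reading comes with each control period).
- cams.grab_frame(name): name is "side" or "top"; returns the picture (400x640x3 uint8, red, green, blue); there is no depth.
- cams.get_calibration(name): a dict with "camera_matrix" (3x3 intrinsics, pixels), "origin" and "orientation" of the camera in the world. Camera axes: x right, y down, z forward; pixel columns grow to the right and rows downward; lengths in m; the calibration is good to about 2 mm. A picture is of the moment at which its call begins. get_calibration takes no time and is no camera call.
- close_job(): hands the job in; it is judged then, once.
The state is a dict: "time": time; "joint_pos": joint angles; "qvel": joint speeds; "effort": joint torques, N m; "tool_pos": TCP position; "tcp_rot": TCP orientation; "contact_force": force on the tool from outside, world axes, zero at the start; "moment": the same for the moment, N m; "gripper_width": opening from 0.0 (shut) to 1.0 (fully open); "finger_force": force on a finger pad.
Only numpy, scipy, OpenCV 4.12 (cv2) and the standard library are available. Lean on these libraries where they do the work, as an engineer would, in place of code of your own. Each camera call takes 0.05 s, during which the arm holds its last target. There are 200 camera calls.

## Working session

There is one attempt and no reset: what is moved stays moved. The work goes in short steps, Python scripts to look and compute and a tool call to move; the robot and the scene stay as the last step left them, time stands still between calls to the robot, and variables do not carry over. Pictures are saved under pics/ and viewed, at most 10 in all, crops included, and the job is handed in when it is done.

Besides the shell and the picture viewer there is one more tool, called after "Emit:" in YAML: its name, and indented under it one key for each argument. step_arm: Moves the arm, as the interface text tells. Its arguments: {"type":"object","properties":{"deltas":{"type":"array","items":{"type":"array","items":{"type":"number"}}}},"required":["deltas"]}

```bash
mkdir -p pics
python3 - <<'E'
from station import observe,cams,r
import cv2
s=observe();print(s,r.tip_extent)
for n in("top","side"):
    im=cams.grab_frame(n);cv2.imwrite(f"pics/{n}0.png",im[:,:,::-1]);print(cams.get_calibration(n))
E
```

```text
{'time': 0.0, 'joint_pos': array([ 1.60156102e+00,  2.55740422e-01,  1.07046768e-01, -4.90478165e-04,
       -1.42387429e+00, -2.84571504e-01]), 'qvel': array([-0.00091819, -0.00056187,  0.00101867,  0.00028376,  0.00075005,
       -0.00022597]), 'effort': array([-5.72916451e-04, -3.86628985e+01,  2.37943053e+01,  5.36544889e+00,
       -6.19679471e-03,  1.85068762e-05]), 'tool_pos': array([0.13793331, 0.53196119, 0.24441353]), 'tcp_rot': array([ 9.12905909e-04,  9.91953573e-01, -1.26598833e-01, -1.00470770e-04]), 'contact_force': array([ 0.90119667, -0.56687172, -0.55104726]), 'moment': array([0.01236068, 0.02845931, 0.05568541]), 'finger_force': 0.0, 'gripper_width': 1.0005791855793031} 0.014
{'camera_matrix': array([[407.54088485,   0.        , 321.89670095],
       [  0.        , 407.54088485, 201.05874965],
       [  0.        ,   0.        ,   1.        ]]), 'origin': array([ 0.38580254, -0.05108978,  0.9514378 ]), 'orientation': array([ 0.0630041 , -0.70326191,  0.70558931, -0.05997413])}
{'camera_matrix': array([[389.82669801,   0.        , 316.47706027],
       [  0.        , 389.82669801, 198.27278369],
       [  0.        ,   0.        ,   1.        ]]), 'origin': array([0.32626546, 0.8599544 , 0.76338555]), 'orientation': array([ 0.04813472, -0.10269674,  0.88714343, -0.44733988])}
```

View pics/top0.png

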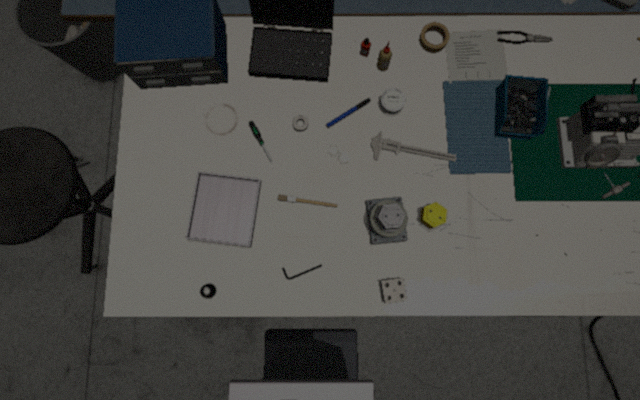

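View pics/side0.png

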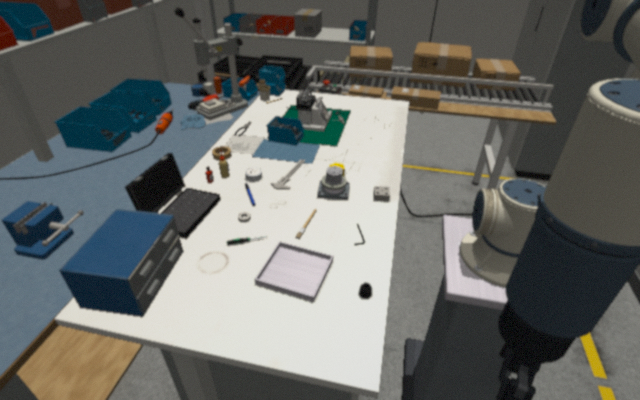

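Top view: the steel nut on the grey stand is at about (390,216) and the yellow look-alike at (433,215). The tray is at (225,210), brush (308,201), hex key (302,271), loupe (208,290), block (393,290). The nut I want is the bright steel hexagon on the grey stand, not the yellow one. I'll confirm it in an enlarged crop.

```bash
cat > h.py <<'E'
import numpy as np,cv2
from scipy.spatial.transform import Rotation as R
from station import observe,cams,r,close_job
def rot(q): return R.from_quat(np.roll(q,-1)).as_matrix()
def p2w(n,u,v,z):
    c=cams.get_calibration(n);d=rot(c["orientation"])@np.linalg.inv(c["camera_matrix"])@[u,v,1]
    o=np.array(c["origin"]);return o+d*(z-o[2])/d[2]
def w2p(n,p):
    c=cams.get_calibration(n);q=c["camera_matrix"]@(rot(c["orientation"]).T@(np.array(p)-c["origin"]));return q[:2]/q[2]
E
python3 - <<'E'
from h import *
a=cv2.imread("pics/top0.png")[190:250,350:450];b=cv2.imread("pics/side0.png")[150:210,300:370]
a=cv2.convertScaleAbs(a,alpha=1.7)
a=cv2.resize(a,(800,480),interpolation=cv2.INTER_CUBIC)
cv2.imwrite("pics/c1.png",a)
print("nut top",p2w("top",391,215,.086),"side",p2w("side",335,171,.086))
print("tray",[p2w("top",u,v,.02).round(3) for u,v in((200,173),(261,180),(251,246),(189,238))])
for n,u,v in(("brush",308,201),("key",302,271),("loupe",208,290),("block",393,290),("yel",433,215)):print(n,p2w("top",u,v,0).round(3))
E
```

```text
nut top [ 0.50719279 -0.19549583  0.086     ] side [ 0.50325101 -0.19019936  0.086     ]
tray [array([0.618, 0.239, 0.02 ]), array([0.6  , 0.095, 0.02 ]), array([0.446, 0.115, 0.02 ]), array([0.465, 0.257, 0.02 ])]
brush [ 0.553 -0.014  0.   ]
key [ 0.39  -0.001  0.   ]
loupe [0.348 0.214 0.   ]
block [ 0.347 -0.209  0.   ]
yel [ 0.519 -0.309  0.   ]
```

View pics/c1.png

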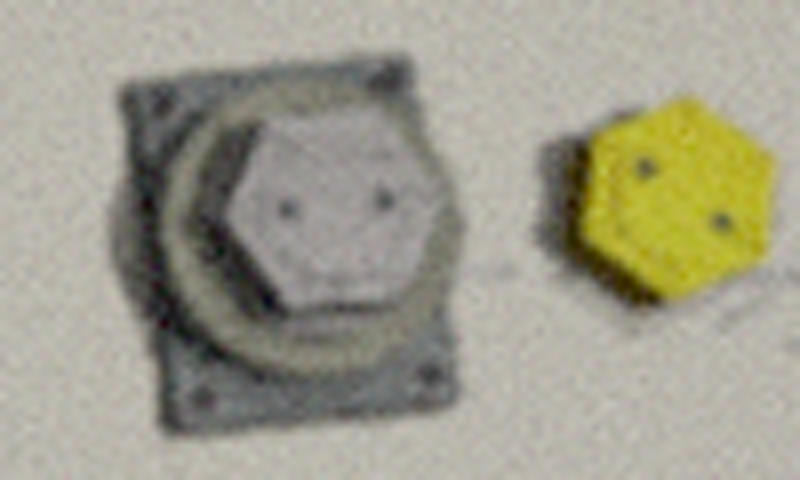

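The crop confirms it: the steel hexagon sits on the round flange of the stand, centre about (391.8,215.9), with flats facing roughly image up and down. The yellow one stands apart at (433,215).

Run:
```python
from h import *
f=lambda c,z:np.array([p2w("top",350+(x+.5)/8-.5,190+(y+.5)/8-.5,z)[:2] for x,y in c])
H=f([(228,208),(262,118),(385,105),(438,205),(405,300),(285,308)],.086)
print("nut c",H.mean(0),np.linalg.norm(H-H.mean(0),axis=1).round(4))
d=H-H.mean(0);a=np.unwrap(np.arctan2(d[:,1],d[:,0])*6)/6;print("corner ang mod60",np.degrees(np.angle(np.exp(6j*a).mean())/6))
S=f([(122,88),(405,58),(460,402),(172,432)],.016);print("stand c",S.mean(0),[np.degrees(np.arctan2(*(S[j]-S[i])[::-1])).round(1) for i,j in((0,1),(3,2),(3,0),(2,1))])
s=observe();M=rot(s["tcp_rot"]);print(M.round(3),"tool y angle",np.degrees(np.arctan2(M[1,1],M[0,1])))
b=cv2.imread("pics/side0.png")[150:210,295:375];cv2.imwrite("pics/c2.png",cv2.resize(b,(800,600),interpolation=cv2.INTER_CUBIC))
```

```text
nut c [ 0.50624503 -0.19608095] [0.0283 0.0305 0.0313 0.0279 0.0309 0.0304]
corner ang mod60 -26.765835374946317
stand c [ 0.50542643 -0.19470943] [np.float64(-84.1), np.float64(-84.3), np.float64(6.9), np.float64(6.9)]
[[ 0.968 -0.251 -0.   ]
 [-0.251 -0.968 -0.002]
 [ 0.     0.002 -1.   ]] tool y angle -104.54522565647291
```

View pics/c2.png

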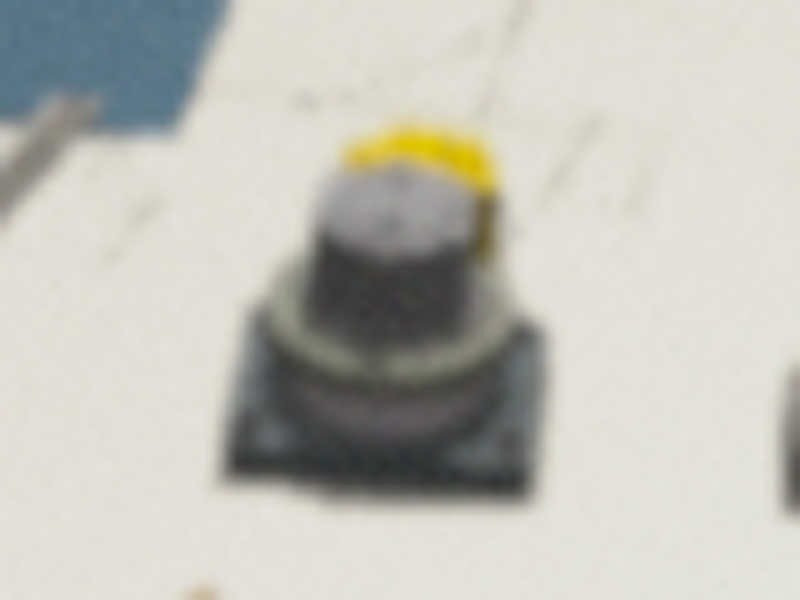

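Emit:
step_arm:
  deltas:
    - [1, 0.036, 0.041, 0, 0]
    - [1, 0.036, 0.041, 0, 0]
    - [1, 0.036, 0.041, 0, 0]
    - [1, 0.036, 0.041, 0, 0]
    - [1, 0.036, 0.041, 0, 0]
    - [1, 0.036, 0.041, 0, 0]
    - [1, 0.036, 0.041, 0, 0]
    - [1, 0.036, 0.041, 0, 0]

```text
time: 1.1
tool_pos: [0.3347, 0.1408, 0.2452]
tcp_rot: [-0.0, 0.992, -0.126, -0.0]
contact_force: [0.9, 0.0, -0.2]
gripper_width: 0.999
finger_force: 0.0
```

Emit:
step_arm:
  deltas:
    - [1, 0.036, 0.041, 0, 0]
    - [1, 0.036, 0.041, 0, 0]
    - [1, 0.036, 0.041, 0, 0]
    - [1, 0.036, 0.041, 0, 0]
    - [1, 0.036, 0.041, 0, 0]
    - [1, 0.036, 0.041, 0, 0]
    - [1, 0, 0, 0.04, 0.11]
    - [1, 0, 0, 0.04, 0.105]

```text
time: 2.1
tool_pos: [0.4817, -0.1505, 0.1637]
tcp_rot: [-0.0, 0.972, -0.235, -0.0]
contact_force: [0.7, -0.4, 0.1]
gripper_width: 1.001
finger_force: 0.0
```

```bash
cat >> h.py <<'E'
def go(x,y,z,yawdeg=None):
    s=observe();M=rot(s["tcp_rot"]);d=M.T@(np.array([x,y,z])-s["tool_pos"])
    yaw=np.degrees(np.arctan2(M[1,1],M[0,1]));print("pos",s["tool_pos"].round(4),"yaw",yaw.round(2),"tool d",d.round(4),"turn",None if yawdeg is None else np.radians(yaw-yawdeg).round(4),"F",s["contact_force"].round(2),"Mo",s["moment"].round(2),"w",round(s["gripper_width"],3),"t",s["time"],"j6",s["joint_pos"][5].round(2))
E
python3 -c "
from h import *
go(.5055,-.195,.12,-116.8)"
```

```text
pos [ 0.4817 -0.1505  0.1637] yaw -117.17 tool d [0.0415 0.0287 0.0437] turn -0.0065 F [ 0.74 -0.42  0.12] Mo [ 0.05 -0.01  0.  ] w 1.001 t 2.1 j6 1.09
```

Emit:
step_arm:
  deltas:
    - [1, 0.0415, 0.0287, 0.01, 0]
    - [1, 0, 0, 0.04, -0.006]
    - [1, 0, 0, 0.03, 0]
    - [1, 0, 0, 0.016, 0]
    - [0.8, 0, 0, 0, 0]
    - [0.7, 0, 0, 0, 0]
    - [0.7, 0, 0, 0, 0]

```text
time: 2.98
tool_pos: [0.5065, -0.1942, 0.0703]
tcp_rot: [-0.0, 0.973, -0.229, 0.001]
contact_force: [1.1, 0.3, -0.3]
gripper_width: 0.702
finger_force: 0.0
```

Run:
```python
from h import *
go(.5055,-.195,.068,-116.8)
a=cams.grab_frame("top")[180:255,345:445,::-1];b=cams.grab_frame("side")[130:205,295:395,::-1]
b=cv2.resize(b,(800,600),interpolation=cv2.INTER_CUBIC);a=cv2.resize(cv2.convertScaleAbs(a,alpha=1.6),(800,600),interpolation=cv2.INTER_CUBIC)
cv2.imwrite("pics/d1.png",cv2.resize(np.hstack([a,b]),(800,300)))
```

```text
pos [ 0.5065 -0.1942  0.0703] yaw -116.51 tool d [-0.0006  0.0012  0.0023] turn 0.0051 F [ 1.1   0.29 -0.33] Mo [ 0.01  0.03 -0.06] w 0.702 t 2.975 j6 1.19
```

View pics/d1.png

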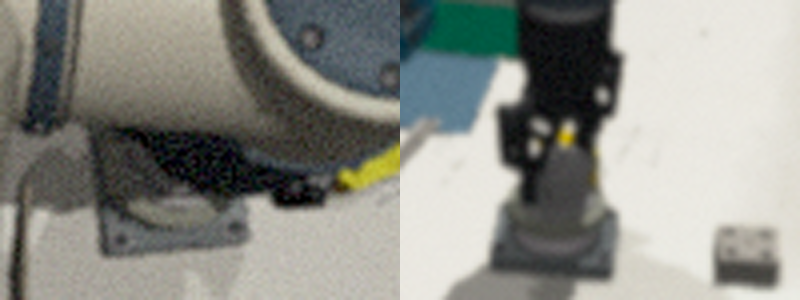

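The arm now hides the nut from above. In the side view the fingers straddle it, with no contact yet. I'll centre by touch.

Emit:
step_arm:
  deltas:
    - [0.68, 0, 0, 0.002, 0.005]
    - [0.66, 0, 0, 0, 0]
    - [0.66, 0, 0, 0, 0]
    - [0.66, 0, 0, 0, 0]

```text
time: 3.58
tool_pos: [0.5058, -0.1942, 0.0673]
tcp_rot: [0.0, 0.973, -0.232, -0.0]
contact_force: [-0.2, -1.3, -0.5]
gripper_width: 0.66
finger_force: 0.3
```

Emit:
step_arm:
  deltas:
    - [0.66, 0, 0.001, 0, 0]
    - [0.66, 0, 0, 0, 0]

```text
time: 3.82
tool_pos: [0.5054, -0.195, 0.0673]
tcp_rot: [-0.0, 0.973, -0.232, -0.0]
contact_force: [-0.4, 0.5, -0.3]
gripper_width: 0.658
finger_force: 0.0
```

Emit:
step_arm:
  deltas:
    - [0.66, 0, 0.001, 0, 0]
    - [0.66, 0, 0, 0, 0]

```text
time: 4.08
tool_pos: [0.5049, -0.1959, 0.0673]
tcp_rot: [-0.0, 0.973, -0.232, 0.0]
contact_force: [0.4, 0.2, -0.3]
gripper_width: 0.666
finger_force: 0.0
```

Emit:
step_arm:
  deltas:
    - [0.66, 0, 0.001, 0, 0]
    - [0.66, 0, 0, 0, 0]

```text
time: 4.32
tool_pos: [0.5044, -0.1969, 0.0673]
tcp_rot: [0.0, 0.973, -0.232, -0.0]
contact_force: [0.8, 0.8, 0.5]
gripper_width: 0.656
finger_force: 0.0
```

Emit:
step_arm:
  deltas:
    - [0.66, 0, 0.001, 0, 0]
    - [0.66, 0, 0, 0, 0]

```text
time: 4.58
tool_pos: [0.5041, -0.1977, 0.0673]
tcp_rot: [-0.0, 0.973, -0.232, 0.0]
contact_force: [-0.0, 0.5, -0.1]
gripper_width: 0.663
finger_force: 0.1
```

Emit:
step_arm:
  deltas:
    - [0.66, 0, 0.0005, 0, 0]
    - [0.66, 0, 0, 0, 0]

```text
time: 4.82
tool_pos: [0.5039, -0.1981, 0.0673]
tcp_rot: [-0.0, 0.973, -0.232, 0.0]
contact_force: [0.6, -0.4, -0.4]
gripper_width: 0.658
finger_force: 0.4
```

Emit:
step_arm:
  deltas:
    - [0.66, 0, 0.0005, 0, 0]
    - [0.66, 0, 0, 0, 0]

```text
time: 5.08
tool_pos: [0.5036, -0.1986, 0.0673]
tcp_rot: [-0.0, 0.973, -0.232, 0.0]
contact_force: [1.0, 0.9, -0.2]
gripper_width: 0.662
finger_force: 0.4
```

Emit:
step_arm:
  deltas:
    - [0.66, 0, 0.0005, 0, 0]
    - [0.66, 0, 0, 0, 0]

```text
time: 5.32
tool_pos: [0.5034, -0.1991, 0.0673]
tcp_rot: [0.0, 0.973, -0.232, 0.0]
contact_force: [1.1, 1.3, -0.3]
gripper_width: 0.658
finger_force: 0.4
```

Emit:
step_arm:
  deltas:
    - [0.66, 0, 0.0005, 0, 0]
    - [0.66, 0, 0, 0, 0]

```text
time: 5.58
tool_pos: [0.5032, -0.1994, 0.0673]
tcp_rot: [-0.0, 0.973, -0.232, 0.0]
contact_force: [1.5, 1.3, -0.3]
gripper_width: 0.656
finger_force: 0.7
```

Emit:
step_arm:
  deltas:
    - [0.66, 0, 0.0005, 0, 0]
    - [0.66, 0, 0, 0, 0]

```text
time: 5.82
tool_pos: [0.5032, -0.1997, 0.0673]
tcp_rot: [-0.0, 0.973, -0.232, 0.0]
contact_force: [1.0, 2.4, 0.3]
gripper_width: 0.661
finger_force: 1.7
```

Emit:
step_arm:
  deltas:
    - [0.66, 0, 0.0005, 0, 0]
    - [0.66, 0, 0, 0, 0]

```text
time: 6.08
tool_pos: [0.5031, -0.1999, 0.0673]
tcp_rot: [-0.0, 0.973, -0.232, 0.0]
contact_force: [2.5, 5.2, -0.5]
gripper_width: 0.663
finger_force: 2.6
```

Emit:
step_arm:
  deltas:
    - [0.66, 0, 0.0005, 0, 0]
    - [0.66, 0, 0, 0, 0]

```text
time: 6.32
tool_pos: [0.5031, -0.2, 0.0674]
tcp_rot: [-0.001, 0.973, -0.232, 0.001]
contact_force: [2.3, 5.8, 0.3]
gripper_width: 0.658
finger_force: 3.3
```

Emit:
step_arm:
  deltas:
    - [0.66, 0, -0.004, 0, 0]
    - [0.66, 0, -0.003, 0, 0]
    - [0.66, 0, 0, 0, 0]

```text
time: 6.7
tool_pos: [0.5054, -0.1947, 0.0672]
tcp_rot: [0.0, 0.973, -0.232, -0.0]
contact_force: [-0.7, -0.1, -0.4]
gripper_width: 0.664
finger_force: 0.1
```

Emit:
step_arm:
  deltas:
    - [0.66, 0, -0.001, 0, 0]
    - [0.66, 0, 0, 0, 0]

```text
time: 6.95
tool_pos: [0.5058, -0.1938, 0.0672]
tcp_rot: [0.0, 0.973, -0.232, -0.0]
contact_force: [-0.8, -0.4, -0.8]
gripper_width: 0.662
finger_force: 0.5
```

Emit:
step_arm:
  deltas:
    - [0.66, 0, -0.0005, 0, 0]
    - [0.66, 0, 0, 0, 0]

```text
time: 7.2
tool_pos: [0.5063, -0.1932, 0.0672]
tcp_rot: [0.0, 0.973, -0.232, -0.0]
contact_force: [0.4, -0.4, -0.3]
gripper_width: 0.662
finger_force: 0.4
```

Emit:
step_arm:
  deltas:
    - [0.66, 0, -0.0005, 0, 0]
    - [0.66, 0, 0, 0, 0]

```text
time: 7.45
tool_pos: [0.5066, -0.1927, 0.0673]
tcp_rot: [-0.0, 0.973, -0.232, 0.0]
contact_force: [-0.0, -1.2, -0.9]
gripper_width: 0.663
finger_force: 0.3
```

Emit:
step_arm:
  deltas:
    - [0.66, 0, -0.0005, 0, 0]
    - [0.66, 0, 0, 0, 0]

```text
time: 7.7
tool_pos: [0.5067, -0.1924, 0.0673]
tcp_rot: [0.0, 0.973, -0.232, -0.0]
contact_force: [-0.3, -0.3, -0.4]
gripper_width: 0.659
finger_force: 0.4
```

Emit:
step_arm:
  deltas:
    - [0.66, 0, -0.0005, 0, 0]
    - [0.66, 0, 0, 0, 0]

```text
time: 7.95
tool_pos: [0.5068, -0.1922, 0.0673]
tcp_rot: [0.0, 0.973, -0.232, -0.0]
contact_force: [-1.7, -2.4, -1.2]
gripper_width: 0.658
finger_force: 1.5
```

Emit:
step_arm:
  deltas:
    - [0.66, 0, -0.0005, 0, 0]
    - [0.66, 0, 0, 0, 0]

```text
time: 8.2
tool_pos: [0.5069, -0.192, 0.0673]
tcp_rot: [0.001, 0.973, -0.232, -0.0]
contact_force: [-2.2, -4.3, 0.8]
gripper_width: 0.662
finger_force: 2.5
```

Emit:
step_arm:
  deltas:
    - [0.66, 0.0005, 0.005, 0, 0]
    - [0.66, 0, 0, 0, 0]

```text
time: 8.45
tool_pos: [0.5056, -0.1961, 0.0674]
tcp_rot: [-0.0, 0.973, -0.232, 0.0]
contact_force: [0.2, -0.4, 0.2]
gripper_width: 0.66
finger_force: 0.0
```

Emit:
step_arm:
  deltas:
    - [0.63, 0, 0, 0, 0]
    - [0.6, 0, 0, 0, 0]
    - [0.55, 0, 0, 0, 0]
    - [0.5, 0, 0, 0, 0]
    - [0.5, 0, 0, 0, 0]

```text
time: 9.07
tool_pos: [0.5059, -0.196, 0.0677]
tcp_rot: [-0.0, 0.973, -0.232, 0.001]
contact_force: [1.7, 3.1, 4.9]
gripper_width: 0.596
finger_force: 63.1
```

```bash
python3 -c "
from h import *
go(.505,-.196,.068,-116.8)"
```

```text
pos [ 0.5059 -0.196   0.0677] yaw -116.79 tool d [-0.0008  0.0004 -0.0003] turn 0.0002 F [1.74 3.06 4.88] Mo [ 1.03 -0.12 -0.  ] w 0.596 t 9.075 j6 1.18
```

Emit:
step_arm:
  deltas:
    - [0.5, 0, 0, -0.0005, 0.05]
    - [0.5, 0, 0, 0, 0.05]
    - [0.5, 0, 0, 0, 0]

```text
time: 9.45
tool_pos: [0.5053, -0.1963, 0.0677]
tcp_rot: [0.0, 0.96, -0.28, -0.0]
contact_force: [0.2, 0.6, 2.8]
gripper_width: 0.602
finger_force: 63.0
```

```bash
python3 -c "
from h import *
go(.505,-.196,.068,-116.8)"
```

```text
pos [ 0.5053 -0.1963  0.0677] yaw -122.51 tool d [-0.0004 -0.0001 -0.0003] turn -0.0997 F [0.24 0.56 2.84] Mo [ 0.17 -0.06 -0.03] w 0.602 t 9.45 j6 1.08
```

Free turning. Continuing to 0.5 rad, then finer.

Emit:
step_arm:
  deltas:
    - [0.5, 0, 0, 0, 0.1]
    - [0.5, 0, 0, 0, 0.1]
    - [0.5, 0, 0, 0, 0.1]
    - [0.5, 0, 0, 0, 0.1]
    - [0.5, 0, 0, 0, 0]

```text
time: 10.07
tool_pos: [0.5054, -0.1963, 0.0677]
tcp_rot: [0.0, 0.886, -0.464, 0.0]
contact_force: [0.0, -0.2, 2.7]
gripper_width: 0.6
finger_force: 62.9
```

```bash
python3 -c "
from h import *
go(.505,-.196,.068,-116.8)"
```

```text
pos [ 0.5054 -0.1963  0.0677] yaw -145.35 tool d [-0.0005  0.0001 -0.0003] turn -0.4983 F [ 0.   -0.18  2.68] Mo [ 0.   -0.18 -0.  ] w 0.6 t 10.075 j6 0.69
```

Emit:
step_arm:
  deltas:
    - [0.5, 0, 0, 0, 0.04]
    - [0.5, 0, 0, 0, 0.04]
    - [0.5, 0, 0, 0, 0]

```text
time: 10.45
tool_pos: [0.5054, -0.1963, 0.0678]
tcp_rot: [0.0, 0.866, -0.499, 0.0]
contact_force: [0.0, 1.1, 2.7]
gripper_width: 0.601
finger_force: 62.9
```

```bash
python3 -c "
from h import *
go(.505,-.196,.068,-116.8)"
```

```text
pos [ 0.5054 -0.1963  0.0678] yaw -149.89 tool d [-0.0004  0.0002 -0.0002] turn -0.5776 F [0.01 1.11 2.7 ] Mo [ 0.19 -0.17  0.  ] w 0.601 t 10.45 j6 0.61
```

Emit:
step_arm:
  deltas:
    - [0.5, 0, 0, 0, 0.05]
    - [0.5, 0, 0, 0, 0.05]
    - [0.5, 0, 0, 0, 0]

```text
time: 10.82
tool_pos: [0.5054, -0.1962, 0.0677]
tcp_rot: [0.0, 0.84, -0.542, 0.0]
contact_force: [0.7, 1.2, 1.2]
gripper_width: 0.592
finger_force: 62.8
```

```bash
python3 -c "
from h import *
go(.505,-.196,.068,-116.8)"
```

```text
pos [ 0.5054 -0.1962  0.0677] yaw -155.63 tool d [-0.0004  0.0003 -0.0003] turn -0.6778 F [0.67 1.17 1.16] Mo [ 0.16 -0.18 -0.  ] w 0.592 t 10.825 j6 0.51
```

Emit:
step_arm:
  deltas:
    - [0.5, 0, 0, 0, 0.05]
    - [0.5, 0, 0, 0, 0.05]
    - [0.5, 0, 0, 0, 0]

```text
time: 11.2
tool_pos: [0.5054, -0.1962, 0.0677]
tcp_rot: [0.0, 0.812, -0.583, 0.0]
contact_force: [-0.2, 0.4, 2.3]
gripper_width: 0.598
finger_force: 62.9
```

```bash
python3 -c "
from h import *
go(.505,-.196,.068,-116.8)"
```

```text
pos [ 0.5054 -0.1962  0.0677] yaw -161.36 tool d [-0.0003  0.0003 -0.0003] turn -0.7777 F [-0.15  0.44  2.29] Mo [ 0.14 -0.22  0.  ] w 0.598 t 11.2 j6 0.41
```

Emit:
step_arm:
  deltas:
    - [0.5, 0, 0, 0, 0.05]
    - [0.5, 0, 0, 0, 0.05]
    - [0.5, 0, 0, 0, 0]

```text
time: 11.58
tool_pos: [0.5055, -0.1962, 0.0678]
tcp_rot: [-0.0, 0.782, -0.623, 0.0]
contact_force: [0.1, 0.1, 1.9]
gripper_width: 0.598
finger_force: 62.8
```

```bash
python3 -c "
from h import *
go(.505,-.196,.068,-116.8)"
```

```text
pos [ 0.5055 -0.1962  0.0678] yaw -167.08 tool d [-0.0003  0.0005 -0.0002] turn -0.8776 F [0.06 0.06 1.86] Mo [ 0.14 -0.36 -0.05] w 0.598 t 11.575 j6 0.31
```

Emit:
step_arm:
  deltas:
    - [0.5, 0, 0, 0, 0.05]
    - [0.5, 0, 0, 0, 0.05]
    - [0.5, 0, 0, 0, 0]

```text
time: 11.95
tool_pos: [0.5055, -0.1962, 0.0678]
tcp_rot: [-0.0, 0.75, -0.661, 0.0]
contact_force: [1.5, 0.4, 0.5]
gripper_width: 0.601
finger_force: 62.8
```

```bash
python3 -c "
from h import *
go(.505,-.196,.068,-116.8)"
```

```text
pos [ 0.5055 -0.1962  0.0678] yaw -172.82 tool d [-0.0002  0.0005 -0.0002] turn -0.9777 F [1.45 0.44 0.54] Mo [ 0.1  -0.42 -0.03] w 0.601 t 11.95 j6 0.21
```

Emit:
step_arm:
  deltas:
    - [0.5, 0, 0, 0, 0.05]
    - [0.5, 0, 0, 0, 0.05]
    - [0.5, 0, 0, 0, 0]

```text
time: 12.32
tool_pos: [0.5056, -0.1961, 0.0677]
tcp_rot: [-0.0, 0.716, -0.698, 0.0]
contact_force: [2.3, 1.1, 0.8]
gripper_width: 0.601
finger_force: 62.7
```

```bash
python3 -c "
from h import *
go(.505,-.196,.068,-116.8)"
```

```text
pos [ 0.5056 -0.1961  0.0677] yaw -178.55 tool d [-0.0001  0.0006 -0.0003] turn -1.0777 F [2.26 1.1  0.78] Mo [ 0.4  -0.71 -0.03] w 0.601 t 12.325 j6 0.11
```

Emit:
step_arm:
  deltas:
    - [0.5, 0, -0.0005, 0, 0.05]
    - [0.5, 0, 0, 0, 0.05]
    - [0.5, 0, 0, 0, 0]

```text
time: 12.7
tool_pos: [0.5059, -0.196, 0.0677]
tcp_rot: [0.0, -0.68, 0.733, 0.0]
contact_force: [0.8, 2.1, 2.3]
gripper_width: 0.599
finger_force: 62.8
```

```bash
python3 -c "
from h import *
go(.505,-.196,.068,-116.8)"
```

```text
pos [ 0.5059 -0.196   0.0677] yaw 175.72 tool d [ 0.0001  0.0009 -0.0003] turn 5.1055 F [0.84 2.1  2.27] Mo [ 0.61 -0.47 -0.02] w 0.599 t 12.7 j6 0.01
```

Emit:
step_arm:
  deltas:
    - [0.5, 0.0005, -0.0002, 0, 0.05]
    - [0.5, 0, 0, 0, 0.05]
    - [0.5, 0, 0, 0, 0]

```text
time: 13.08
tool_pos: [0.5063, -0.1962, 0.0678]
tcp_rot: [0.0, -0.643, 0.766, 0.0]
contact_force: [2.0, 3.8, 1.8]
gripper_width: 0.599
finger_force: 62.8
```

```bash
python3 -c "
from h import *
go(.505,-.196,.068,-116.8)"
```

```text
pos [ 0.5063 -0.1962  0.0678] yaw 169.99 tool d [-0.      0.0013 -0.0002] turn 5.0054 F [1.95 3.8  1.78] Mo [ 1.3  -0.7  -0.04] w 0.599 t 13.075 j6 -0.09
```

Emit:
step_arm:
  deltas:
    - [0.5, -0.0015, -0.0003, 0, 0.03]
    - [0.5, 0, 0, 0, 0.05]
    - [0.5, 0, 0, 0, 0]

```text
time: 13.45
tool_pos: [0.5063, -0.1955, 0.0678]
tcp_rot: [-0.0, -0.611, 0.792, 0.0]
contact_force: [0.2, -0.4, 1.7]
gripper_width: 0.598
finger_force: 62.8
```

```bash
python3 -c "
from h import *
go(.505,-.196,.068,-116.8)"
```

```text
pos [ 0.5063 -0.1955  0.0678] yaw 165.31 tool d [ 0.0008  0.0011 -0.0002] turn 4.9238 F [ 0.16 -0.36  1.67] Mo [ 0.01 -0.11  0.02] w 0.598 t 13.45 j6 -0.18
```

Emit:
step_arm:
  deltas:
    - [0.5, 0, 0, 0, 0.05]
    - [0.5, 0, 0, 0, 0.05]
    - [0.5, 0, 0, 0, 0]

```text
time: 13.82
tool_pos: [0.5064, -0.1955, 0.0677]
tcp_rot: [-0.0, -0.571, 0.821, 0.0]
contact_force: [0.3, -0.2, 1.4]
gripper_width: 0.597
finger_force: 62.8
```

```bash
python3 -c "
from h import *
go(.505,-.196,.068,-116.8)"
```

```text
pos [ 0.5064 -0.1955  0.0677] yaw 159.62 tool d [ 0.001   0.0011 -0.0003] turn 4.8245 F [ 0.27 -0.19  1.43] Mo [ 0.04 -0.2  -0.03] w 0.597 t 13.825 j6 -0.28
```

Emit:
step_arm:
  deltas:
    - [0.5, 0, 0, 0, 0.05]
    - [0.5, 0, 0, 0, 0.05]
    - [0.5, 0, 0, 0, 0]

```text
time: 14.2
tool_pos: [0.5066, -0.1954, 0.0678]
tcp_rot: [-0.0, -0.529, 0.848, -0.0]
contact_force: [1.2, -0.1, 0.9]
gripper_width: 0.6
finger_force: 62.8
```

```bash
python3 -c "
from h import *
go(.505,-.196,.068,-116.8)"
```

```text
pos [ 0.5066 -0.1954  0.0678] yaw 153.92 tool d [ 0.0012  0.0011 -0.0002] turn 4.7249 F [ 1.17 -0.1   0.85] Mo [-0.01 -0.3  -0.  ] w 0.6 t 14.2 j6 -0.38
```

Emit:
step_arm:
  deltas:
    - [0.5, 0, -0.0004, 0, 0.05]
    - [0.5, 0, 0, 0, 0.05]
    - [0.5, 0, 0, 0, 0]

```text
time: 14.58
tool_pos: [0.5068, -0.1955, 0.0678]
tcp_rot: [-0.0, -0.486, 0.874, -0.0]
contact_force: [0.4, 0.3, 0.9]
gripper_width: 0.599
finger_force: 62.7
```

```bash
python3 -c "
from h import *
go(.505,-.196,.068,-116.8)"
```

```text
pos [ 0.5068 -0.1955  0.0678] yaw 148.2 tool d [ 0.0013  0.0013 -0.0002] turn 4.6251 F [0.35 0.25 0.87] Mo [-0.06 -0.17  0.02] w 0.599 t 14.575 j6 -0.48
```

Emit:
step_arm:
  deltas:
    - [0.5, 0, 0, 0, 0.05]
    - [0.5, 0, 0, 0, 0.05]
    - [0.5, 0, 0, 0, 0]

```text
time: 14.95
tool_pos: [0.5069, -0.1955, 0.0677]
tcp_rot: [-0.0, -0.442, 0.897, -0.0]
contact_force: [0.7, -0.1, 0.9]
gripper_width: 0.599
finger_force: 62.7
```

```bash
python3 -c "
from h import *
go(.505,-.196,.068,-116.8)"
```

```text
pos [ 0.5069 -0.1955  0.0677] yaw 142.48 tool d [ 0.0016  0.0012 -0.0003] turn 4.5253 F [ 0.68 -0.12  0.86] Mo [ 0.01 -0.35 -0.01] w 0.599 t 14.95 j6 -0.58
```

Emit:
step_arm:
  deltas:
    - [0.5, 0, 0, 0, 0.05]
    - [0.5, 0, 0, 0, 0.05]
    - [0.5, 0, 0, 0, 0]

```text
time: 15.32
tool_pos: [0.5071, -0.1954, 0.0678]
tcp_rot: [0.0, -0.397, 0.918, -0.0]
contact_force: [2.1, 0.3, 0.3]
gripper_width: 0.598
finger_force: 62.7
```

```bash
python3 -c "
from h import *
go(.505,-.196,.068,-116.8)"
```

```text
pos [ 0.5071 -0.1954  0.0678] yaw 136.76 tool d [ 0.0019  0.0011 -0.0002] turn 4.4254 F [2.14 0.31 0.26] Mo [ 0.08 -0.57 -0.03] w 0.598 t 15.325 j6 -0.68
```

Emit:
step_arm:
  deltas:
    - [0.5, -0.0005, -0.0005, 0, 0.04]
    - [0.5, 0, 0, 0, 0.04]
    - [0.5, 0, 0, 0, 0]

```text
time: 15.7
tool_pos: [0.508, -0.1957, 0.0678]
tcp_rot: [0.0, -0.36, 0.933, -0.0]
contact_force: [3.4, -1.3, -2.1]
gripper_width: 0.599
finger_force: 62.6
```

```bash
python3 -c "
from h import *
go(.505,-.196,.068,-116.8)"
```

```text
pos [ 0.508  -0.1957  0.0678] yaw 132.18 tool d [ 0.0024  0.0018 -0.0002] turn 4.3455 F [ 3.44 -1.3  -2.14] Mo [-0.77 -1.01  0.  ] w 0.599 t 15.7 j6 -0.76
```

Emit:
step_arm:
  deltas:
    - [0.5, 0, 0, 0, 0.04]
    - [0.5, 0, 0, 0, 0]

```text
time: 15.95
tool_pos: [0.5082, -0.1958, 0.0678]
tcp_rot: [0.0, -0.341, 0.94, -0.0]
contact_force: [4.9, -2.9, -1.9]
gripper_width: 0.599
finger_force: 62.8
```

```bash
python3 -c "
from h import *
go(.505,-.196,.068,-116.8)"
```

```text
pos [ 0.5082 -0.1958  0.0678] yaw 129.88 tool d [ 0.0026  0.0019 -0.0002] turn 4.3054 F [ 4.91 -2.87 -1.88] Mo [-1.16 -1.43  0.05] w 0.599 t 15.95 j6 -0.8
```

Emit:
step_arm:
  deltas:
    - [0.5, -0.0003, -0.0009, 0, 0]
    - [0.5, 0, 0, 0, 0]

```text
time: 16.2
tool_pos: [0.5084, -0.196, 0.0678]
tcp_rot: [-0.0, -0.34, 0.94, -0.0]
contact_force: [2.2, -1.8, -1.9]
gripper_width: 0.599
finger_force: 63.1
```

```bash
python3 -c "
from h import *
go(.505,-.196,.068,-116.8)"
```

```text
pos [ 0.5084 -0.196   0.0678] yaw 129.81 tool d [ 0.0027  0.0022 -0.0002] turn 4.3041 F [ 2.2  -1.75 -1.93] Mo [-0.79 -0.91  0.09] w 0.599 t 16.2 j6 -0.8
```

Emit:
step_arm:
  deltas:
    - [0.5, -0.0003, -0.0008, 0, 0]
    - [0.5, 0, 0, 0, 0.03]
    - [0.5, 0, 0, 0, 0]

```text
time: 16.58
tool_pos: [0.5092, -0.1964, 0.0677]
tcp_rot: [-0.0, -0.326, 0.946, -0.0]
contact_force: [2.8, -1.1, -2.2]
gripper_width: 0.601
finger_force: 62.9
```

```bash
python3 -c "
from h import *
go(.505,-.196,.068,-116.8)"
```

```text
pos [ 0.5092 -0.1964  0.0677] yaw 128.0 tool d [ 0.0031  0.0029 -0.0003] turn 4.2725 F [ 2.77 -1.13 -2.16] Mo [-0.9  -0.72 -0.02] w 0.601 t 16.575 j6 -0.83
```

Emit:
step_arm:
  deltas:
    - [0.5, 0, 0, 0, -0.05]
    - [0.5, 0, 0, 0, 0]

```text
time: 16.82
tool_pos: [0.5089, -0.1962, 0.0678]
tcp_rot: [-0.0, -0.349, 0.937, 0.0]
contact_force: [-0.1, -0.3, 0.4]
gripper_width: 0.601
finger_force: 63.1
```

```bash
python3 -c "
from h import *
go(.505,-.196,.068,-116.8)"
```

```text
pos [ 0.5089 -0.1962  0.0678] yaw 130.87 tool d [ 0.0028  0.0027 -0.0002] turn 4.3227 F [-0.12 -0.27  0.43] Mo [-0.26 -0.1   0.04] w 0.601 t 16.825 j6 -0.78
```

Emit:
step_arm:
  deltas:
    - [0.5, 0, 0, 0, -0.05]
    - [0.5, 0, 0, 0, 0]

```text
time: 17.08
tool_pos: [0.5087, -0.1961, 0.0678]
tcp_rot: [-0.0, -0.372, 0.928, 0.0]
contact_force: [-0.6, 0.7, 1.9]
gripper_width: 0.594
finger_force: 63.3
```

```bash
python3 -c "
from h import *
go(.505,-.196,.068,-116.8)"
```

```text
pos [ 0.5087 -0.1961  0.0678] yaw 133.69 tool d [ 0.0026  0.0027 -0.0002] turn 4.3718 F [-0.57  0.67  1.85] Mo [-0.22  0.27  0.02] w 0.594 t 17.075 j6 -0.73
```

Emit:
step_arm:
  deltas:
    - [0.5, 0, 0, 0, 0.06]
    - [0.5, 0, 0, 0, 0.06]
    - [0.5, 0, 0, 0, 0]

```text
time: 17.45
tool_pos: [0.5097, -0.1963, 0.0678]
tcp_rot: [0.0, -0.316, 0.949, -0.0]
contact_force: [3.2, -1.5, -1.2]
gripper_width: 0.598
finger_force: 63.0
```

```bash
python3 -c "
from h import *
go(.505,-.196,.068,-116.8)"
```

```text
pos [ 0.5097 -0.1963  0.0678] yaw 126.85 tool d [ 0.0036  0.0031 -0.0002] turn 4.2525 F [ 3.16 -1.48 -1.19] Mo [-0.64 -0.85 -0.02] w 0.598 t 17.45 j6 -0.85
```

Emit:
step_arm:
  deltas:
    - [0.5, 0, 0, 0, 0.04]
    - [0.5, 0, 0, 0, 0]

```text
time: 17.7
tool_pos: [0.5098, -0.1965, 0.0678]
tcp_rot: [0.0, -0.298, 0.955, -0.0]
contact_force: [3.3, -2.5, -3.4]
gripper_width: 0.597
finger_force: 62.9
```

```bash
python3 -c "
from h import *
go(.505,-.196,.068,-116.8)"
```

```text
pos [ 0.5098 -0.1965  0.0678] yaw 124.64 tool d [ 0.0037  0.0031 -0.0002] turn 4.214 F [ 3.31 -2.51 -3.4 ] Mo [-1.07 -1.27  0.11] w 0.597 t 17.7 j6 -0.89
```

Emit:
step_arm:
  deltas:
    - [0.5, 0, 0, 0, 0.05]
    - [0.5, 0, 0, 0, 0]

```text
time: 17.95
tool_pos: [0.5101, -0.1968, 0.0678]
tcp_rot: [0.001, -0.274, 0.962, -0.001]
contact_force: [4.5, -4.5, -4.0]
gripper_width: 0.599
finger_force: 63.1
```

```bash
python3 -c "
from h import *
go(.505,-.196,.068,-116.8)"
```

```text
pos [ 0.5101 -0.1968  0.0678] yaw 121.79 tool d [ 0.004   0.0034 -0.0002] turn 4.1642 F [ 4.46 -4.54 -4.03] Mo [-1.59 -1.68  0.1 ] w 0.599 t 17.95 j6 -0.94
```

The sideways force grows with the angle from yaw of about 131° and disappears when I turn back, so this is the stop. I'm backing off to about 0.14 rad before it.

Emit:
step_arm:
  deltas:
    - [0.5, 0, 0, 0, -0.08]
    - [0.5, 0, 0, 0, -0.08]
    - [0.5, 0, 0, 0, -0.08]
    - [0.5, 0, 0, 0, -0.06]
    - [0.5, 0, 0, 0, 0]

```text
time: 18.58
tool_pos: [0.5086, -0.1961, 0.0678]
tcp_rot: [-0.0, -0.414, 0.91, 0.0]
contact_force: [-0.9, -1.0, 1.6]
gripper_width: 0.598
finger_force: 63.9
```

```bash
python3 -c "
from h import *
go(.505,-.196,.068,-116.8)"
```

```text
pos [ 0.5086 -0.1961  0.0678] yaw 138.92 tool d [ 0.0022  0.0028 -0.0002] turn 4.4631 F [-0.94 -0.97  1.6 ] Mo [-0.04  0.3  -0.02] w 0.598 t 18.575 j6 -0.64
```

Emit:
step_arm:
  deltas:
    - [0.5, 0, 0, -0.001, 0]
    - [0.5, 0, 0, 0, 0]

```text
time: 18.82
tool_pos: [0.5088, -0.196, 0.0683]
tcp_rot: [-0.0, -0.414, 0.91, 0.001]
contact_force: [0.2, -0.5, -2.9]
gripper_width: 0.6
finger_force: 63.6
```

```bash
python3 -c "
from h import *
go(.505,-.196,.068,-116.8)"
```

```text
pos [ 0.5088 -0.196   0.0683] yaw 138.88 tool d [0.0025 0.0028 0.0003] turn 4.4625 F [ 0.19 -0.53 -2.86] Mo [ 0.01 -0.06  0.02] w 0.6 t 18.825 j6 -0.64
```

Emit:
step_arm:
  deltas:
    - [0.5, 0, 0, -0.001, 0]
    - [0.5, 0, 0, 0, 0]

```text
time: 19.08
tool_pos: [0.5092, -0.1962, 0.0697]
tcp_rot: [-0.0, -0.414, 0.91, 0.0]
contact_force: [0.0, 1.1, -2.8]
gripper_width: 0.599
finger_force: 63.6
```

Emit:
step_arm:
  deltas:
    - [0.5, 0, 0, -0.001, 0]
    - [0.5, 0, 0, 0, 0]

```text
time: 19.32
tool_pos: [0.5093, -0.1963, 0.0709]
tcp_rot: [0.0, -0.414, 0.91, -0.0]
contact_force: [0.2, 0.4, -2.2]
gripper_width: 0.597
finger_force: 63.6
```

Emit:
step_arm:
  deltas:
    - [0.5, 0, 0, -0.001, 0]
    - [0.5, 0, 0, 0, 0]

```text
time: 19.58
tool_pos: [0.5093, -0.1963, 0.0719]
tcp_rot: [0.0, -0.414, 0.91, -0.0]
contact_force: [0.6, 0.1, -2.0]
gripper_width: 0.598
finger_force: 63.6
```

Lifting freely, with only the nut's weight on the wrist.

Emit:
step_arm:
  deltas:
    - [0.5, 0, 0, -0.001, 0]
    - [0.5, 0, 0, -0.001, 0]
    - [0.5, 0, 0, 0, 0]

```text
time: 19.95
tool_pos: [0.5093, -0.1963, 0.0739]
tcp_rot: [0.0, -0.414, 0.91, -0.0]
contact_force: [0.5, 0.8, -2.0]
gripper_width: 0.599
finger_force: 63.6
```

Emit:
step_arm:
  deltas:
    - [0.5, 0, 0, -0.002, 0]
    - [0.5, 0, 0, -0.002, 0]
    - [0.5, 0, 0, 0, 0]

```text
time: 20.32
tool_pos: [0.5094, -0.1963, 0.078]
tcp_rot: [0.0, -0.414, 0.91, -0.0]
contact_force: [0.7, -0.6, -2.3]
gripper_width: 0.598
finger_force: 63.6
```

Emit:
step_arm:
  deltas:
    - [0.5, 0, 0, -0.003, 0]
    - [0.5, 0, 0, -0.003, 0]
    - [0.5, 0, 0, 0, 0]

```text
time: 20.7
tool_pos: [0.5095, -0.1964, 0.0842]
tcp_rot: [0.0, -0.414, 0.91, -0.0]
contact_force: [-0.1, 0.5, -2.6]
gripper_width: 0.601
finger_force: 63.6
```

Emit:
step_arm:
  deltas:
    - [0.5, 0, 0, -0.005, 0]
    - [0.5, 0, 0, -0.008, 0]
    - [0.5, 0, 0, -0.012, 0]
    - [0.5, 0, 0, -0.015, 0]
    - [0.5, 0, 0, -0.015, 0]
    - [0.5, 0, 0, -0.01, 0]
    - [0.5, 0, 0, -0.005, 0]

```text
time: 21.58
tool_pos: [0.5095, -0.1963, 0.1546]
tcp_rot: [0.0, -0.414, 0.91, -0.0]
contact_force: [0.0, 0.1, -2.2]
gripper_width: 0.595
finger_force: 63.6
```

Emit:
step_arm:
  deltas:
    - [0.5, -0.012, 0.009, 0, 0]
    - [0.5, -0.026, 0.02, 0, 0]
    - [0.5, -0.032, 0.0247, 0, 0]
    - [0.5, -0.032, 0.0247, 0, 0]
    - [0.5, -0.032, 0.0247, 0, 0]
    - [0.5, -0.032, 0.0247, 0, 0]
    - [0.5, -0.032, 0.0247, 0, 0]
    - [0.5, -0.032, 0.0247, 0, 0]

```text
time: 22.58
tool_pos: [0.5261, 0.0955, 0.1533]
tcp_rot: [-0.001, -0.414, 0.91, 0.0]
contact_force: [0.4, -0.4, -2.0]
gripper_width: 0.598
finger_force: 63.5
```

Emit:
step_arm:
  deltas:
    - [0.5, -0.03, 0.023, 0, 0]
    - [0.5, -0.02, 0.015, 0, 0]
    - [0.5, -0.0156, 0.0118, 0, 0]
    - [0.5, 0, 0, 0, 0]
    - [0.5, 0, 0, 0, 0]

```text
time: 23.2
tool_pos: [0.5321, 0.1753, 0.1536]
tcp_rot: [-0.0, -0.414, 0.91, -0.0]
contact_force: [-0.4, 0.2, -2.0]
gripper_width: 0.6
finger_force: 63.6
```

Run:
```python
from h import *
go(.532,.1765,.024,138.9)
a=cams.grab_frame("side")[180:360,200:420,::-1]
cv2.imwrite("pics/e1.png",cv2.resize(a,(733,600),interpolation=cv2.INTER_CUBIC))
```

```text
pos [0.5321 0.1753 0.1536] yaw 138.91 tool d [-0.0009  0.0008  0.1296] turn 0.0001 F [-0.4   0.22 -1.98] Mo [-0.   -0.   -0.01] w 0.6 t 23.2 j6 -1.31
```

View pics/e1.png

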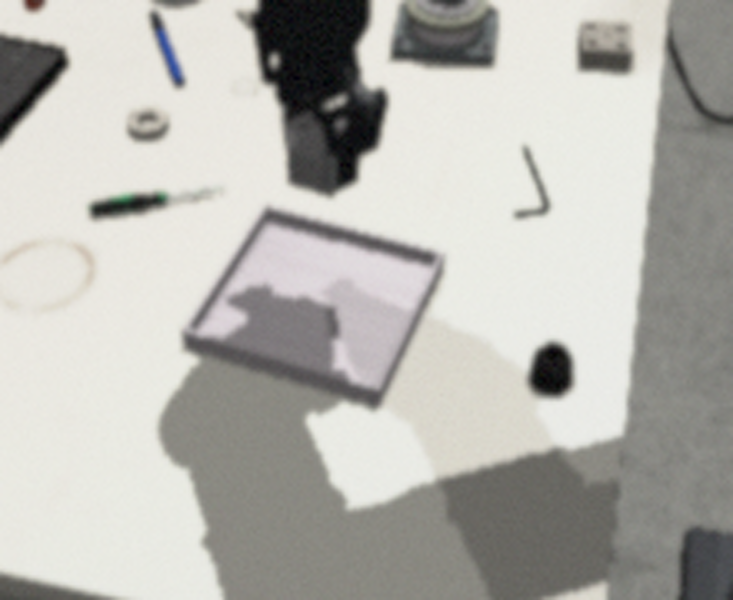

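The nut is held upright above the tray. The brush is behind the gripper, and the tray's outline centres at about crop (318,303). I'm descending over the tray centre.

Emit:
step_arm:
  deltas:
    - [0.5, 0, 0.001, 0.01, 0]
    - [0.5, 0, 0, 0.025, 0]
    - [0.5, 0, 0, 0.025, 0]
    - [0.5, 0, 0, 0.025, 0]
    - [0.5, 0, 0, 0.015, 0]
    - [0.5, 0, 0, 0.01, 0]
    - [0.5, 0, 0, 0, 0]

```text
time: 24.12
tool_pos: [0.5315, 0.1761, 0.0434]
tcp_rot: [-0.0, -0.414, 0.91, -0.0]
contact_force: [-0.0, -0.1, -1.9]
gripper_width: 0.598
finger_force: 63.6
```

```bash
python3 -c "
from h import *
go(.532,.1765,.0197,138.9);print(p2w('side',295.4,270.9,.02))"
```

```text
pos [0.5315 0.1761 0.0434] yaw 138.91 tool d [-0.0007 -0.0001  0.0237] turn 0.0002 F [-0.01 -0.1  -1.86] Mo [-0.03 -0.03  0.02] w 0.598 t 24.125 j6 -1.32
[0.52980524 0.19774504 0.02      ]
```

Run:
```python
from h import *
for u,v in((267,212),(441,260),(378,403),(188,337)):print(p2w("side",200+u/3.333,180+v/3.333,.02).round(3))
print([w2p("side",[x,y,.02]).round(1) for x,y in((.618,.239),(.6,.095),(.446,.115),(.465,.257))])
```

```text
[0.598 0.11  0.02 ]
[0.447 0.131 0.02 ]
[0.463 0.28  0.02 ]
[0.615 0.253 0.02 ]
[array([257.2, 276.7]), array([281., 240.]), array([333.7, 254. ]), array([314.8, 293.3])]
```

Emit:
step_arm:
  deltas:
    - [0.5, 0, 0, 0.008, 0]
    - [0.5, 0, 0, 0.006, 0]
    - [0.5, 0, 0, 0.004, 0]
    - [0.5, 0, 0, 0.002, 0]
    - [0.5, 0, 0, 0, 0]

```text
time: 24.75
tool_pos: [0.5316, 0.1764, 0.0237]
tcp_rot: [-0.0, -0.414, 0.91, -0.0]
contact_force: [-0.4, 0.5, -2.5]
gripper_width: 0.599
finger_force: 63.6
```

Emit:
step_arm:
  deltas:
    - [0.5, 0, 0, 0.001, 0]
    - [0.5, 0, 0, 0.001, 0]
    - [0.5, 0, 0, 0.001, 0]
    - [0.5, 0, 0, 0, 0]

```text
time: 25.25
tool_pos: [0.5316, 0.1763, 0.0207]
tcp_rot: [-0.0, -0.414, 0.91, -0.0]
contact_force: [0.1, 0.3, -1.9]
gripper_width: 0.601
finger_force: 63.6
```

Emit:
step_arm:
  deltas:
    - [0.5, 0, 0, 0.0007, 0]
    - [0.5, 0, 0, 0, 0]

```text
time: 25.5
tool_pos: [0.5316, 0.1763, 0.02]
tcp_rot: [-0.0, -0.414, 0.91, -0.0]
contact_force: [0.4, -0.1, -1.9]
gripper_width: 0.601
finger_force: 63.6
```

Emit:
step_arm:
  deltas:
    - [0.5, 0, 0, 0.0007, 0]
    - [0.5, 0, 0, 0, 0]

```text
time: 25.75
tool_pos: [0.5317, 0.1764, 0.0197]
tcp_rot: [0.0, -0.414, 0.91, -0.0]
contact_force: [-0.8, 0.6, 1.8]
gripper_width: 0.598
finger_force: 64.0
```

Emit:
step_arm:
  deltas:
    - [0.5, 0, 0, 0.0005, 0]
    - [0.5, 0, 0, 0, 0]

```text
time: 26.0
tool_pos: [0.5317, 0.1764, 0.0197]
tcp_rot: [0.0, -0.414, 0.91, -0.0]
contact_force: [-3.3, 0.1, 7.0]
gripper_width: 0.597
finger_force: 64.7
```

Touched down at 0.0197, exactly as computed. Now releasing, opening and rising.

Emit:
step_arm:
  deltas:
    - [0.64, 0, 0, -0.0003, 0]
    - [0.7, 0, 0, 0, 0]
    - [0.78, 0, 0, 0, 0]
    - [0.8, 0, 0, 0, 0]
    - [0.8, 0, 0, 0, 0]

```text
time: 26.62
tool_pos: [0.5316, 0.1763, 0.0191]
tcp_rot: [-0.0, -0.414, 0.91, -0.0]
contact_force: [0.6, -0.4, 0.3]
gripper_width: 0.799
finger_force: 0.0
```

Emit:
step_arm:
  deltas:
    - [0.8, 0, 0, -0.005, 0]
    - [0.8, 0, 0, -0.01, 0]
    - [0.8, 0, 0, -0.02, 0]
    - [0.8, 0, 0, -0.03, 0]
    - [0.8, 0, 0, -0.04, 0]
    - [0.8, 0, 0, -0.04, 0]
    - [0.8, 0, 0, 0, 0]

```text
time: 27.5
tool_pos: [0.5337, 0.1772, 0.1689]
tcp_rot: [0.004, -0.414, 0.91, 0.0]
contact_force: [-0.0, 0.1, -0.4]
gripper_width: 0.801
finger_force: 0.0
```

Run:
```python
from h import *
go(.532,.1765,.0197,138.9)
a=cams.grab_frame("side")[180:330,200:400,::-1]
cv2.imwrite("pics/f1.png",cv2.resize(a,(800,600),interpolation=cv2.INTER_CUBIC))
```

```text
pos [0.5337 0.1772 0.1689] yaw 138.94 tool d [0.0028 0.0013 0.1492] turn 0.0007 F [-0.05  0.06 -0.41] Mo [ 0.05 -0.02 -0.04] w 0.801 t 27.5 j6 -1.32
```

View pics/f1.png

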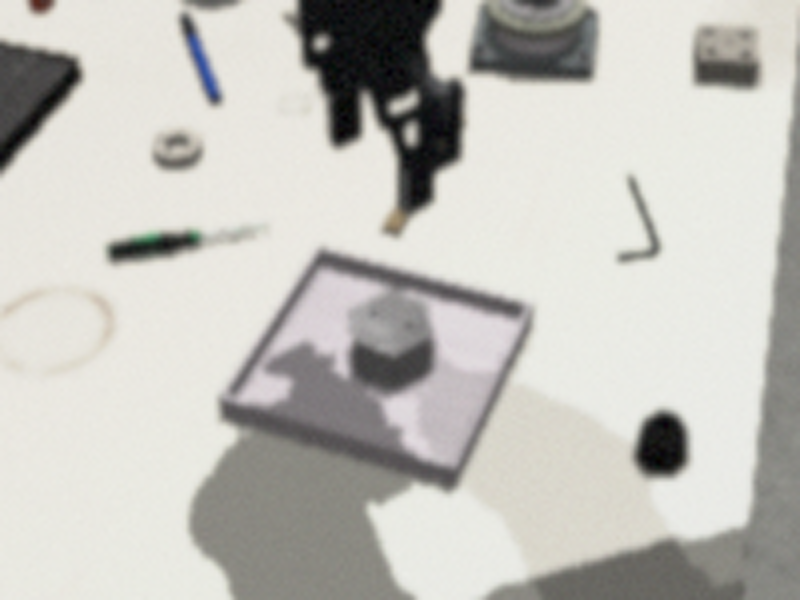

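The nut stands upright in the tray with its base at about crop (391,365), close to the tray centre, and the gripper is clear of everything. Handing in.

```bash
python3 -c "
from station import close_job
print(close_job())"
```

```text
the job is handed in; nothing more can be done
None
```

The nut was unscrewed clockwise to its stop, backed off slightly, lifted off freely and set down upright near the tray's centre, and the job was handed in at about 28 s; hand-in returned no verdict.

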